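# Nest the used espresso cups on the desk tray

## Task

Clear the used espresso cups from the desk onto the tray: nest the two wide cups one in the other, standing in the large coaster, and the two narrow cups one in the other, standing in the small coaster, all upright and fully seated. Set the cups down, do not drop them, and leave the handled mug, the square planter and the candle where they stand.

Things in the scene. Friction and masses are not known exactly. Their poses are not given: they have to be found in the camera images.
- tray: light wooden serving tray, fixed on the desk, 240 (its x) by 130 (its y), with a low rim 6 thick whose top is 16 above the desk; inner floor 6 above the desk. Origin: centre of its underside, z up. Both coasters lie on it, side by side along its x, about 110 apart; which one is on which side varies. Sizes in mm.
- seat_wide: the large coaster: dark metal disc 76 in diameter, fixed on the tray floor, with a round recess 52 in diameter for a cup's foot. Origin: centre of its underside (6 above the desk), z up; recess floor at z = 3, raised edge top at z = 8. Sizes in mm.
- seat_narrow: the small coaster: dark metal disc 60 in diameter, fixed on the tray floor, with a round recess 38 in diameter for a cup's foot. Origin: centre of its underside (6 above the desk), z up; recess floor at z = 3, raised edge top at z = 8. Sizes in mm.
- wide_a: one wide stacking espresso cup: white ceramic, round, no handle, empty, about 140 g, 58 high. Straight upper part 66 across from z = 24 to the rim (wall 4, inside 58 across, floor at z = 29); below it a solid stepped-in foot tapering from 53 to 40 across. Nested, the step rests on the twin's rim, origins 34 apart in height. Origin: centre of underside, z up. Sizes in mm.
- wide_b: the other, identical wide stacking espresso cup: white ceramic, round, no handle, empty, about 140 g, 58 high. Straight upper part 66 across from z = 24 to the rim (wall 4, inside 58 across, floor at z = 29); below it a solid stepped-in foot tapering from 53 to 40 across. Nested, the step rests on the twin's rim, origins 34 apart in height. Origin: centre of underside, z up. Sizes in mm.
- narrow_a: one narrow stacking espresso cup: white ceramic, round, no handle, empty, about 140 g, 66 high. Straight upper part 52 across from z = 24 to the rim (wall 4, inside 44 across, floor at z = 29); below it a solid stepped-in foot tapering from 39 to 28 across. Nested, the step rests on the twin's rim, origins 42 apart in height. Origin: centre of underside, z up. Sizes in mm.
- narrow_b: the other, identical narrow stacking espresso cup: white ceramic, round, no handle, empty, about 140 g, 66 high. Straight upper part 52 across from z = 24 to the rim (wall 4, inside 44 across, floor at z = 29); below it a solid stepped-in foot tapering from 39 to 28 across. Nested, the step rests on the twin's rim, origins 42 apart in height. Origin: centre of underside, z up. Sizes in mm.
- mug: look-alike, to be left: empty white ceramic mug, 64 diameter, 60 high, straight sides, a handle standing out to its +y as far as 56 from the axis. Origin: centre of the underside, z up. Sizes in mm.
- planter: look-alike, to be left: square white ceramic planter 62 by 62, 56 high, with a small green succulent (to about 67 high). Origin: centre of the underside, z up; sides along x and y. Sizes in mm.
- candle: look-alike, to be left: round white candle jar 52 diameter, 60 high, straight sides, filled with honey-brown wax, a short black wick (to 68). Origin: centre of the underside, z up. Sizes in mm.

How it is judged:
At the end, for the whole second after the job is handed in: In each coaster one cup of its kind stands in the recess (10 mm off-centre at most, height within 4 mm) with its twin nested in it (within 12 mm of the centre, height within 5 mm); all upright (0.12 rad), at rest, released. Mug, planter and candle upright, within 30 mm of their starts (horizontal distance between wide_a and seat_wide below 0.01 m and horizontal distance between wide_b and seat_wide below 0.012 m and ((z of wide_a in the frame of seat_wide between -0.002 and 0.007 m and z of wide_b in the frame of wide_a between 0.029 and 0.039 m) or (z of wide_b in the frame of seat_wide between -0.002 and 0.007 m and z of wide_a in the frame of wide_b between 0.029 and 0.039 m)) and horizontal distance between narrow_a and seat_narrow below 0.01 m and horizontal distance between narrow_b and seat_narrow below 0.012 m and ((z of narrow_a in the frame of seat_narrow between -0.002 and 0.007 m and z of narrow_b in the frame of narrow_a between 0.037 and 0.047 m) or (z of narrow_b in the frame of seat_narrow between -0.002 and 0.007 m and z of narrow_a in the frame of narrow_b between 0.037 and 0.047 m)) and angle between each of wide_a, wide_b, narrow_a, narrow_b's own z axis and vertical below 0.12 rad and linear speed of each of wide_a, wide_b, narrow_a, narrow_b below 0.02 m/s and contact force between the fingers and wide_a below 0.1 N and contact force between the fingers and wide_b below 0.1 N and contact force between the fingers and narrow_a below 0.1 N and contact force between the fingers and narrow_b below 0.1 N and distance of each of mug, planter, candle from where it was at the start of the episode below 0.03 m and angle between each of mug, planter, candle's own z axis and vertical below 0.15 rad); the robot touches nothing.
It fails at once if the mug, the planter or the candle is moved more than 30 mm or tipped (distance of any of mug, planter, candle from where it was at the start of the episode above 0.03 m or angle between any of mug, planter, candle's own z axis and vertical above 0.5 rad).
It fails at once if a cup is tipped over (angle between any of wide_a, wide_b, narrow_a, narrow_b's own z axis and vertical above 0.7 rad).
It fails at once if a cup is dropped or thrown (flies free, touching nothing, faster than 0.6 m/s: a fall of about 18 mm) ((contact force between wide_a and anything else below 0.02 N and linear speed of wide_a above 0.6 m/s) or (contact force between wide_b and anything else below 0.02 N and linear speed of wide_b above 0.6 m/s) or (contact force between narrow_a and anything else below 0.02 N and linear speed of narrow_a above 0.6 m/s) or (contact force between narrow_b and anything else below 0.02 N and linear speed of narrow_b above 0.6 m/s)).
It also fails if it takes over 122 s, if anything falls off the work surface, if the arm or the gripper's body presses on something with over 40 N, if the wrist force passes 120 N, or if a joint passes its speed limit or range.

## Robot

A 6-joint arm with a two-finger parallel gripper is mounted at the origin on the work surface. World frame = base frame: x ahead of the robot, y to its left, z up, the work surface at z = 0. Lengths are in m, angles in rad, forces in N, time in s.
With the tool pointing down it reaches from about 0.3 to 0.825 m from the base axis. Payload 5.4 kg.
Tool frame: the origin (TCP) lies between the finger pads; the fingertips stand 17 mm ahead of it and the grasp point (between the pads) lies 2 mm behind it; z points along the fingers, y is the line along which they close (so a half turn about z gives the same grasp; the last joint's range is limited). The gripper opens to 92 mm and grips with 3 to 60 N. Pads are 20 mm wide; open, the fingers measure 128 mm over their backs; the gripper's body (75 mm by 189 mm) begins 69 mm behind the grasp point.
Start: joints at [-1.489, 0.158, 1.597, -0, 1.386, -0.21], TCP at [0.165, -0.551, 0.232] pointing down, gripper open.
Joint ranges: [-2.91, 2.91], [-0.94, 2.29], [0.18, 2.7], [-1.29, 4.43], [0.17, 2.64], [-3, 3]. Speed limits (rad/s): [2.57, 2.57, 3.14, 3.14, 3.14, 3.14].

## Interface

Orientations are given as a unit quaternion [x, y, z, w].
In Python, from cell import telemetry, vision, manip gives the robot as it stands. The module is installed in compiled form; this text tells all that it offers.
- The arm moves only by the tool step_arm, never from a script. Its argument "motion" is a list of rows, each a list of 7 numbers: the turn, a rotation vector about the world's x, y, z as a fraction of full scale, then the shift along the world's x, y, z as a fraction of full scale, then the finger opening in mm, from 0 to 91.9. In form: [[ax, ay, az, dx, dy, dz, claw], ...]. A call has 1 to 10 rows; each row shifts and turns the commanded pose from where the row before left it; what a row does not reach is not made up. Full scale, the value 1, is 0.02 m for a shift and 45 degrees for a turn. A row lasts 1/8 s, in which the tool goes at most 62.5 mm and 10.7 degrees, less where a joint would pass 70% of its speed; a pose out of reach is approached as far as the arm can. A call with a number of a shift or a turn outside -1 to 1 is refused whole. A call with a gripper value outside its range is refused whole. The fingers move at their own pace and stop on an object; "newtons" is the grip in N (left out, the last holds). Time passes only in rows, so rows that do not move let the fingers close. It gives the time, the measured TCP pose, the force, the opening and the grip force at its end, in the units of the state.
- telemetry.state(): the state, without advancing time (a new reading comes with each control period).
- vision.grab_frame(name): name is "scene" or "top"; returns the picture (480x640x3 uint8, red, green, blue); there is no depth.
- vision.camera_info(name): a dict with "fx", "fy", "cx", "cy" (pixels), "position" and "attitude" of the camera in the world. Camera axes: x right, y down, z forward; pixel columns grow to the right and rows downward; lengths in m; the calibration is good to about 2 mm. A picture is of the moment at which its call begins. camera_info takes no time and is no camera call.
- manip.hand_in(): hands the job in; it is judged then, once.
The state is a dict: "clock": time; "joint_positions": joint angles; "qvel": joint speeds; "joint_efforts": joint torques, N m; "position": TCP position; "tool_rot": TCP orientation; "force": force on the tool from outside, world axes, zero at the start; "ft_torque": the same for the moment, N m; "gripper_width": finger opening in m; "gripper_force": force on a finger pad.
Only numpy, scipy, OpenCV 4.12 (cv2) and the standard library are available. Lean on these libraries where they do the work, as an engineer would, in place of code of your own. Each camera call takes 0.05 s, during which the arm holds its last target. There are 200 camera calls.

## Working session

There is one attempt and no reset: what is moved stays moved. The work goes in short steps, Python scripts to look and compute and a tool call to move; the robot and the scene stay as the last step left them, time stands still between calls to the robot, and variables do not carry over. Pictures are saved under pics/ and viewed, at most 14 in all, crops included, and the job is handed in when it is done.

Besides the shell and the picture viewer there is one more tool, called by a JSON object that holds its "method" and its "body", one argument or row to a line. step_arm: Moves the arm, as the interface text tells. Shift numbers are shares of 0.02 m and turn numbers shares of 45 degrees, none past 1 either way. Its arguments: {"type":"object","properties":{"motion":{"type":"array"},"newtons":{"type":"number"}},"required":["motion"]}

```bash
mkdir -p pics
python3 - <<'E'
from cell import telemetry, vision
import cv2
s=telemetry.state();print(s)
for n in("scene","top"):
    print(n,vision.camera_info(n)); cv2.imwrite(f"pics/{n}0.png",vision.grab_frame(n)[...,::-1])
E
```

```text
{'clock': 0.0, 'joint_positions': array([-1.48910340e+00,  1.59080346e-01,  1.59822375e+00,  7.93869561e-06,
        1.38615041e+00, -2.10111226e-01]), 'qvel': array([-0.00085184,  0.00074797, -0.00062876, -0.00132783,  0.00186841,
       -0.00110717]), 'joint_efforts': array([-1.45651188e-04, -3.85564542e+01, -3.22110593e+01,  7.00682681e-02,
        3.76379618e-02, -1.33296912e-04]), 'position': array([ 0.1653437 , -0.55010718,  0.23060554]), 'tool_rot': array([ 9.89374838e-01,  1.45384192e-01,  6.36259155e-05, -9.28755097e-04]), 'force': array([-0.07378575, -0.3080783 ,  0.14194336]), 'ft_torque': array([-0.02367038,  0.03105267,  0.07185381]), 'gripper_force': 0.0, 'gripper_width': 0.09223802992303462}
scene {'fx': 618.1263921432615, 'fy': 618.1263921432615, 'cx': 316.2617961754964, 'cy': 228.69469405604218, 'position': array([ 1.07391466, -0.36204052,  1.0981979 ]), 'attitude': array([ 0.85573988,  0.4282935 , -0.12336267, -0.26278429])}
top {'fx': 559.6732167787671, 'fy': 559.6732167787671, 'cx': 321.1167069198802, 'cy': 233.5581084652002, 'position': array([0.40094879, 0.06892454, 1.18160964]), 'attitude': array([ 0.70591912, -0.70557966,  0.04218438, -0.04534324])}
```

View pics/top0.png

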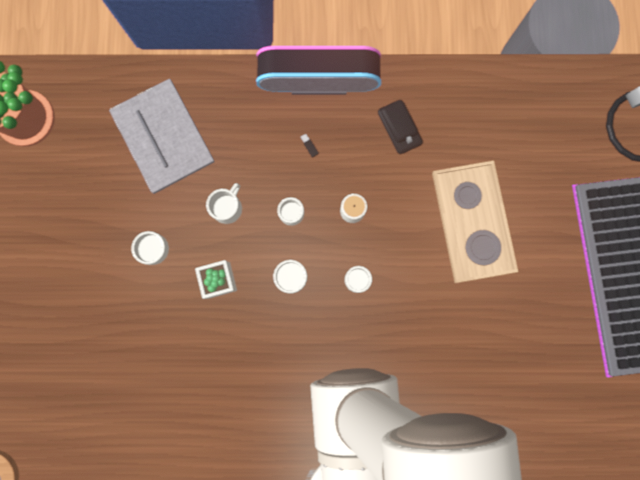

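View pics/scene0.png

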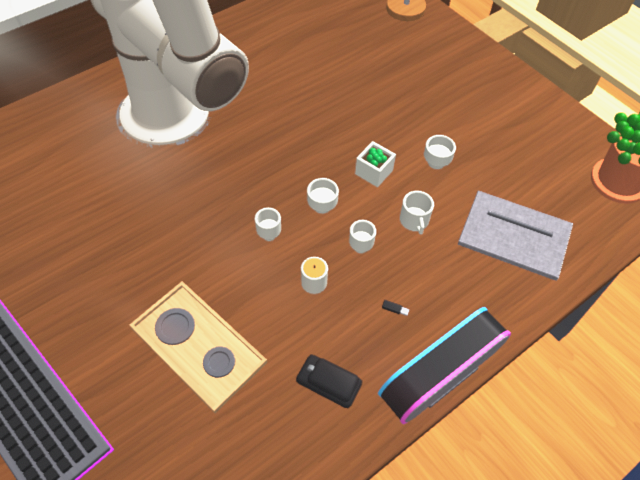

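The top view shows wide cups at (150,248) and (290,277), and narrow cups at (290,211) and (358,279). The look-alikes are the candle (354,208), mug (224,206) and planter (214,280). The large coaster is at (483,247) and the small one at (468,195).

```bash
cat > h.py <<'E'
import numpy as np, cv2
from scipy.spatial.transform import Rotation as R
from scipy.optimize import least_squares
from cell import telemetry, vision
def rays(cam,px,z):
    c=vision.camera_info(cam); px=np.atleast_2d(px).astype(float)
    d=np.c_[(px[:,0]-c['cx'])/c['fx'],(px[:,1]-c['cy'])/c['fy'],np.ones(len(px))]
    d=R.from_quat(c['attitude']).apply(d); p=c['position']
    return (p+d*((z-p[2])/d[:,2])[:,None])[:,:2]
def proj(cam,P):
    c=vision.camera_info(cam); q=R.from_quat(c['attitude']).inv().apply(np.atleast_2d(P)-c['position'])
    return np.c_[c['fx']*q[:,0]/q[:,2]+c['cx'],c['fy']*q[:,1]/q[:,2]+c['cy']]
def masks(img):
    hsv=cv2.cvtColor(img,cv2.COLOR_RGB2HSV)
    white=((hsv[...,1]<60)&(hsv[...,2]>130)).astype(np.uint8)
    dark=((hsv[...,1]<90)&(hsv[...,2]<140)).astype(np.uint8)
    return white,dark
def circ(cam,m,at,z,r,half):
    """centre of a circle of radius r at height z, from mask blob nearest pixel `at`;
    half: use only the side facing away from the camera (rim of a cup)"""
    cs,_=cv2.findContours(m,cv2.RETR_EXTERNAL,cv2.CHAIN_APPROX_NONE)
    cs=[k for k in cs if cv2.contourArea(k)>150]
    k=min(cs,key=lambda k:np.linalg.norm(k[:,0].mean(0)-at))
    p=rays(cam,k[:,0],z); n=vision.camera_info(cam)['position'][:2]
    c=p.mean(0)
    for _ in range(4):
        u=(c-n)/np.linalg.norm(c-n); s=p[(p-c)@u>0] if half else p
        f=least_squares(lambda v:np.hypot(*(s-v[:2]).T)-v[2],[*c,r],loss='soft_l1',f_scale=.001)
        c=f.x[:2]
    return c,f.x[2]
E
python3 - <<'E'
from h import *
T=dict(wide1=((150,248),.058,.033),wide2=((290,277),.058,.033),nar1=((290,211),.066,.026),nar2=((358,279),.066,.026),candle=((354,208),.06,.026),mug=((224,206),.06,.032))
im={n:vision.grab_frame(n) for n in('top','scene')}
for k,(a,z,r) in T.items():
    g=rays('top',a,z)[0]
    for n in im:
        w,d=masks(im[n]); at=proj(n,[*g,z])[0]
        c,rr=circ(n,w,at,z,r,True); print(k,n,c.round(4),rr.round(4),r)
for k,a,r in(('SW',(483,247),.038),('SN',(468,195),.030)):
    g=rays('top',a,.014)[0]
    for n in im:
        w,d=masks(im[n]); c,rr=circ(n,d,proj(n,[*g,.014])[0],.014,r,False); print(k,n,c.round(4),rr.round(4),r)
print('planter',rays('top',(214,281),.056))
E
```

```text
wide1 top [0.5132 0.4252] 0.033 0.033
wide1 scene [0.5155 0.4254] 0.0326 0.033
wide2 top [0.4551 0.1375] 0.0333 0.033
wide2 scene [0.4577 0.1379] 0.0328 0.033
nar1 top [0.5882 0.1368] 0.0266 0.026
nar1 scene [0.5906 0.1377] 0.0256 0.026
nar2 top [0.449  0.0006] 0.0265 0.026
nar2 scene [0.452  0.0014] 0.0256 0.026
candle top [0.5966 0.0083] 0.0267 0.026
candle scene [0.5998 0.0089] 0.0256 0.026
mug top [0.5994 0.2698] 0.038 0.032
mug scene [0.6036 0.2771] 0.0316 0.032
SW top [ 0.4863 -0.5414] 0.135 0.038
SW scene [ 0.5254 -0.2661] 0.0316 0.038
SN top [ 0.7793 -0.0941] 0.0482 0.03
SN scene [ 0.6334 -0.2365] 0.0269 0.03
planter [[0.44507846 0.28895746]]
```

Run:
```python
from h import *
for k,a,r in(('SW',(483,247),.038),('SN',(468,195),.030)):
    g=rays('top',a,.014)[0]
    for n in('top','scene'):
        im=vision.grab_frame(n); at=proj(n,[*g,.014])[0]
        hsv=cv2.cvtColor(im,cv2.COLOR_RGB2HSV); x,y=at.round().astype(int)
        m=((hsv[...,1]<75)).astype(np.uint8); b=np.zeros_like(m); cv2.circle(b,(x,y),27,1,-1)
        print(k,n,hsv[y,x],hsv[y,x+26],*[v.round(4) for v in circ(n,m*b,at,.014,r,True)])
print(vision.camera_info('top')['position'])
```

```text
SW top [177  19 147] [ 16  77 220] [ 0.5158 -0.2561] 0.0575
SW scene [168  18 144] [ 21  97 244] [ 0.5203 -0.2637] 0.0361
SN top [175  19 145] [ 16  75 229] [ 0.63   -0.2384] 0.054
SN scene [129  13 138] [ 22  90 245] [ 0.632  -0.2349] 0.0287
[0.40094879 0.06892454 1.18160964]
```

Run:
```python
from h import *
for n in('top','scene'):
    im=vision.grab_frame(n); hsv=cv2.cvtColor(im,cv2.COLOR_RGB2HSV)
    for k,a,r in(('SW',(483,247),.038),('SN',(468,195),.030)):
        at=proj(n,[*rays('top',a,.014)[0],.014])[0]; x,y=at.round().astype(int)
        m=((hsv[...,1]<48)&(hsv[...,2]<185)).astype(np.uint8); b=np.zeros_like(m); cv2.circle(b,(x,y),27,1,-1)
        print(k,n,*[v.round(4) for v in circ(n,m*b,at,.014,r,True)],*[v.round(4) for v in circ(n,m*b,at,.014,r,False)])
```

```text
SW top [ 0.5178 -0.2649] 0.0354 [ 0.5177 -0.2646] 0.0356
SN top [ 0.629  -0.2355] 0.0275 [ 0.6288 -0.2353] 0.0276
SW scene [ 0.521  -0.2638] 0.0358 [ 0.5212 -0.264 ] 0.0359
SN scene [ 0.6322 -0.235 ] 0.0282 [ 0.6322 -0.235 ] 0.0282
```

{"method": "step_arm", "body": {
  "motion": [
    [0, 0, 0, 0.475, 0.92, 0, 91.9],
    [0, 0, 0, 0.475, 0.92, 0, 91.9],
    [0, 0, 0, 0.475, 0.92, 0, 91.9],
    [0, 0, 0, 0.475, 0.92, 0, 91.9],
    [0, 0, 0, 0.475, 0.92, 0, 91.9],
    [0, 0, 0, 0.475, 0.92, 0, 91.9],
    [0, 0, 0, 0.475, 0.92, 0, 91.9],
    [0, 0, 0, 0.475, 0.92, 0, 91.9],
    [0, 0, 0, 0.475, 0.92, 0, 91.9],
    [0, 0, 0, 0.475, 0.92, 0, 91.9]
  ],
  "newtons": 25
}}

```text
clock: 1.75
position: [0.261, -0.3654, 0.2316]
tool_rot: [0.989, 0.145, 0.0, 0.0]
force: [-0.1, 0.2, 0.2]
gripper_width: 0.0918
gripper_force: 0.0
```

{"method": "step_arm", "body": {
  "motion": [
    [0, 0, 0, 0.475, 0.92, 0, 91.9],
    [0, 0, 0, 0.475, 0.92, 0, 91.9],
    [0, 0, 0, 0.475, 0.92, 0, 91.9],
    [0, 0, 0, 0.475, 0.92, 0, 91.9],
    [0, 0, 0, 0.475, 0.92, 0, 91.9],
    [0, 0, 0, 0.475, 0.92, 0, 91.9],
    [0, 0, 0, 0.475, 0.92, 0, 91.9],
    [0, 0, 0, 0.475, 0.92, 0, 91.9],
    [0, 0, 0, 0.475, 0.92, 0, 91.9],
    [0, 0, 0, 0.475, 0.92, 0, 91.9]
  ]
}}

```text
clock: 3.0
position: [0.3557, -0.1814, 0.2316]
tool_rot: [0.989, 0.145, 0.0, 0.0]
force: [0.9, 1.0, -0.5]
gripper_width: 0.092
gripper_force: 0.0
```

{"method": "step_arm", "body": {
  "motion": [
    [0, 0, 0, 0.475, 0.92, -0.5, 91.9],
    [0, 0, 0, 0.475, 0.92, -0.5, 91.9],
    [0, 0, 0, 0.475, 0.92, -0.5, 91.9],
    [0, 0, 0, 0.475, 0.92, -0.5, 91.9],
    [0, 0, 0, 0.475, 0.92, -0.5, 91.9],
    [0, 0, 0, 0.475, 0.92, -0.5, 91.9],
    [0, 0, 0, 0.475, 0.92, -0.5, 91.9],
    [0, 0, 0, 0.475, 0.92, -0.5, 91.9],
    [0, 0, 0, 0.475, 0.92, -0.5, 91.9],
    [0, 0, 0, 0, 0, 0, 91.9]
  ]
}}

```text
clock: 4.25
position: [0.4403, -0.0156, 0.1409]
tool_rot: [0.989, 0.147, -0.001, -0.0]
force: [-0.1, -0.1, -1.0]
gripper_width: 0.0917
gripper_force: 0.0
```

{"method": "step_arm", "body": {
  "motion": [
    [0, 0, 0, 0.51, 0.83, 0, 91.9],
    [0, 0, 0, 0, 0, -0.9, 91.9],
    [0, 0, 0, 0, 0, -0.9, 91.9],
    [0, 0, 0, 0, 0, -0.9, 91.9],
    [0, 0, 0, 0, 0, -0.9, 91.9],
    [0, 0, 0, 0, 0, -0.9, 91.9],
    [0, 0, 0, 0, 0, 0, 60],
    [0, 0, 0, 0, 0, 0, 40],
    [0, 0, 0, 0, 0, 0, 40],
    [0, 0, 0, 0, 0, 0, 40]
  ]
}}

```text
clock: 5.5
position: [0.4516, -0.0006, 0.0522]
tool_rot: [0.989, 0.145, 0.001, 0.0]
force: [0.1, 0.1, 0.1]
gripper_width: 0.0541
gripper_force: 0.0
```

{"method": "step_arm", "body": {
  "motion": [
    [0, 0, 0, 0, 0, 0, 40],
    [0, 0, 0, 0, 0, 0, 40],
    [0, 0, 0, 0, 0, 0, 40],
    [0, 0, 0, 0, 0, 0.2, 40],
    [0, 0, 0, 0, 0, 0.5, 40]
  ]
}}

```text
clock: 6.12
position: [0.4501, -0.0003, 0.0651]
tool_rot: [0.989, 0.145, -0.001, -0.0]
force: [0.3, -0.4, -0.6]
gripper_width: 0.0504
gripper_force: 24.9
```

Run:
```python
from h import *
s=telemetry.state(); print(s['position'],s['gripper_width'],s['gripper_force'],s['force'])
im=vision.grab_frame('scene')[...,::-1]
cv2.imwrite('pics/s1.png',cv2.resize(im[100:300,180:440],None,fx=2.5,fy=2.5))
```

```text
[ 4.50062907e-01 -2.52733386e-04  6.51309753e-02] 0.05037229847279937 24.945898592523008 [ 0.31348183 -0.43882631 -0.64586418]
```

View pics/s1.png

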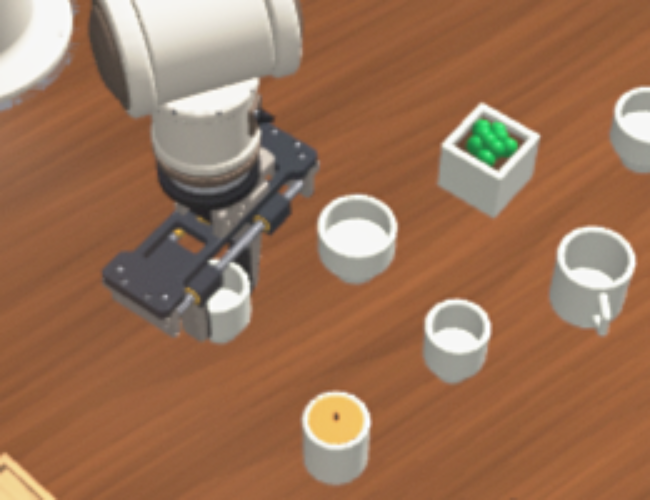

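Narrow cup at (220,300) in the crop is held upright between the fingers. Next I carry it to the small coaster.

{"method": "step_arm", "body": {
  "motion": [
    [0, 0, 0, 0, 0, 0.8, 40],
    [0, 0, 0, 0.35, -0.45, 0.8, 40],
    [0, 0, 0, 0.7, -0.9, 0.8, 40],
    [0, 0, 0, 0.7, -0.9, 0, 40],
    [0, 0, 0, 0.7, -0.9, 0, 40],
    [0, 0, 0, 0.7, -0.9, 0, 40],
    [0, 0, 0, 0.7, -0.9, 0, 40],
    [0, 0, 0, 0.7, -0.9, 0, 40],
    [0, 0, 0, 0.7, -0.9, 0, 40],
    [0, 0, 0, 0.7, -0.9, 0, 40]
  ]
}}

```text
clock: 7.42
position: [0.5711, -0.1551, 0.1148]
tool_rot: [0.989, 0.145, 0.001, 0.0]
force: [-0.3, 0.7, -0.3]
gripper_width: 0.0503
gripper_force: 24.9
```

{"method": "step_arm", "body": {
  "motion": [
    [0, 0, 0, 0.7, -0.9, 0, 40],
    [0, 0, 0, 0.7, -0.9, 0, 40],
    [0, 0, 0, 0.7, -0.9, 0, 40],
    [0, 0, 0, 0.7, -0.9, 0, 40],
    [0, 0, 0, 0.25, -0.4, 0, 40],
    [0, 0, 0, 0, 0, 0, 40],
    [0, 0, 0, 0, 0, 0, 40]
  ]
}}

```text
clock: 8.3
position: [0.6307, -0.233, 0.1137]
tool_rot: [0.989, 0.146, -0.0, -0.0]
force: [-0.0, 0.9, -2.0]
gripper_width: 0.0509
gripper_force: 24.9
```

{"method": "step_arm", "body": {
  "motion": [
    [0, 0, 0, 0, -0.11, -0.5, 40],
    [0, 0, 0, 0, 0, -0.5, 40],
    [0, 0, 0, 0, 0, -0.5, 40],
    [0, 0, 0, 0, 0, -0.4, 40],
    [0, 0, 0, 0, 0, -0.2, 40],
    [0, 0, 0, 0, 0, 0, 40],
    [0, 0, 0, 0, 0, 0, 40]
  ]
}}

```text
clock: 9.18
position: [0.6314, -0.2359, 0.0721]
tool_rot: [0.989, 0.145, 0.0, 0.0]
force: [0.5, 0.2, -0.3]
gripper_width: 0.0504
gripper_force: 24.9
```

Run:
```python
from h import *
s=telemetry.state(); print(s['position'],s['gripper_width'],s['gripper_force'],s['force'])
im=vision.grab_frame('scene')[...,::-1]
cv2.imwrite('pics/s2.png',cv2.resize(im[240:440,100:300],None,fx=3,fy=3,interpolation=2))
```

```text
[ 0.6314091  -0.23585439  0.07207732] 0.050437822155682335 24.946044785574486 [ 0.51897518  0.23138431 -0.2562946 ]
```

View pics/s2.png

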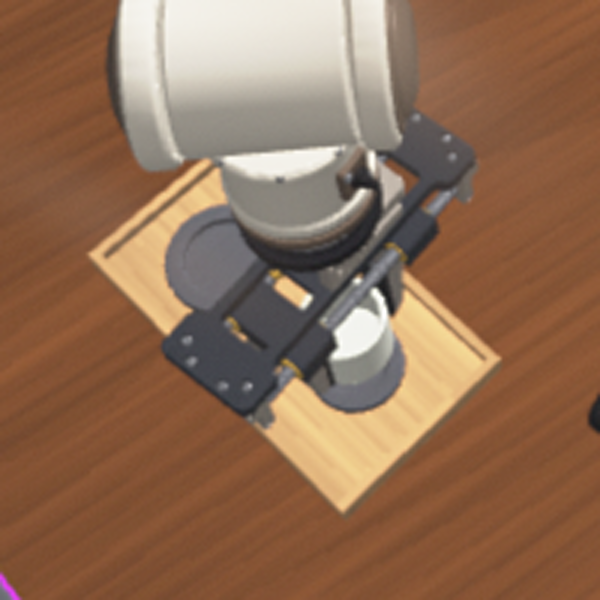

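The cup is centred over the small coaster at about (360,365) in the crop, and roughly 11 mm up.

{"method": "step_arm", "body": {
  "motion": [
    [0, 0, 0, 0, 0, -0.2, 40],
    [0, 0, 0, 0, 0, -0.15, 40],
    [0, 0, 0, 0, 0, -0.1, 40],
    [0, 0, 0, 0, 0, -0.05, 40],
    [0, 0, 0, 0, 0, 0, 40]
  ]
}}

```text
clock: 9.85
position: [0.6311, -0.2356, 0.0615]
tool_rot: [0.989, 0.145, -0.0, -0.0]
force: [0.2, 1.1, -1.0]
gripper_width: 0.0507
gripper_force: 24.9
```

{"method": "step_arm", "body": {
  "motion": [
    [0, 0, 0, 0, 0, -0.05, 40],
    [0, 0, 0, 0, 0, -0.05, 40],
    [0, 0, 0, 0, 0, 0, 40]
  ]
}}

```text
clock: 10.22
position: [0.6315, -0.2358, 0.0611]
tool_rot: [0.989, 0.145, 0.0, 0.0]
force: [-2.4, 1.7, 6.7]
gripper_width: 0.0501
gripper_force: 25.0
```

{"method": "step_arm", "body": {
  "motion": [
    [0, 0, 0, 0, 0, 0, 60],
    [0, 0, 0, 0, 0, 0, 75],
    [0, 0, 0, 0, 0, 0, 91.9],
    [0, 0, 0, 0, 0, 0.6, 91.9],
    [0, 0, 0, 0, 0, 0.8, 91.9],
    [0, 0, 0, 0, 0, 0.9, 91.9],
    [0, 0, 0, 0, 0, 0.9, 91.9],
    [0, 0, 0, -0.5, 0.9, 0.9, 91.9],
    [0, 0, 0, -0.5, 0.95, 0, 91.9],
    [0, 0, 0, -0.5, 0.95, 0, 91.9]
  ]
}}

```text
clock: 11.48
position: [0.6012, -0.1794, 0.1432]
tool_rot: [0.989, 0.145, 0.001, 0.001]
force: [0.0, -0.2, 0.1]
gripper_width: 0.0916
gripper_force: 0.0
```

{"method": "step_arm", "body": {
  "motion": [
    [0, 0, 0, -0.45, 0.95, 0, 91.9],
    [0, 0, 0, -0.45, 0.95, 0, 91.9],
    [0, 0, 0, -0.45, 0.95, 0, 91.9],
    [0, 0, 0, -0.45, 0.95, 0, 91.9],
    [0, 0, 0, -0.45, 0.95, 0, 91.9],
    [0, 0, 0, -0.45, 0.95, 0, 91.9],
    [0, 0, 0, -0.45, 0.95, 0, 91.9],
    [0, 0, 0, -0.45, 0.95, 0, 91.9],
    [0, 0, 0, -0.45, 0.95, 0, 91.9],
    [0, 0, 0, -0.45, 0.95, 0, 91.9]
  ]
}}

```text
clock: 12.72
position: [0.5105, 0.0116, 0.1416]
tool_rot: [0.989, 0.145, 0.0, 0.0]
force: [-0.3, 1.0, 0.1]
gripper_width: 0.0917
gripper_force: 0.0
```

Run:
```python
from h import *
s=telemetry.state(); print(s['position'],s['gripper_width'])
for n in('top','scene'):
    w,_=masks(vision.grab_frame(n)); print(n,circ(n,w,proj(n,[.6305,-.2352,.075])[0],.075,.026,True))
```

```text
[0.51048782 0.01156484 0.14162957] 0.09170060563494999
top (array([ 0.62908509, -0.23545428]), np.float64(0.026380515662075193))
scene (array([ 0.63091897, -0.23409408]), np.float64(0.025537135564977827))
```

{"method": "step_arm", "body": {
  "motion": [
    [0, 0, 0, -0.386, 0.9, 0, 91.9],
    [0, 0, 0, -0.386, 0.9, 0, 91.9],
    [0, 0, 0, -0.386, 0.9, 0, 91.9],
    [0, 0, 0, -0.386, 0.9, 0, 91.9],
    [0, 0, 0, -0.386, 0.9, 0, 91.9],
    [0, 0, 0, -0.386, 0.9, 0, 91.9],
    [0, 0, 0, -0.386, 0.9, 0, 91.9],
    [0, 0, 0, 0, 0, 0, 91.9],
    [0, 0, 0, 0, 0, -0.9, 91.9],
    [0, 0, 0, 0, 0, -0.9, 91.9]
  ]
}}

```text
clock: 14.08
position: [0.4576, 0.136, 0.1055]
tool_rot: [0.989, 0.145, 0.001, 0.0]
force: [0.2, -0.2, -0.3]
gripper_width: 0.0917
gripper_force: 0.0
```

{"method": "step_arm", "body": {
  "motion": [
    [0, 0, 0, 0, 0, -0.9, 91.9],
    [0, 0, 0, 0, 0, -0.9, 91.9],
    [0, 0, 0, 0, 0, -0.9, 91.9],
    [0, 0, 0, 0, 0, -0.15, 91.9],
    [0, 0, 0, 0, 0, 0, 70],
    [0, 0, 0, 0, 0, 0, 55],
    [0, 0, 0, 0, 0, 0, 55],
    [0, 0, 0, 0, 0, 0, 55],
    [0, 0, 0, 0, 0, 0, 55],
    [0, 0, 0, 0, 0, 0, 55]
  ]
}}

```text
clock: 15.32
position: [0.4577, 0.1364, 0.0493]
tool_rot: [0.989, 0.145, 0.001, -0.0]
force: [-1.1, 1.0, 5.6]
gripper_width: 0.0641
gripper_force: 25.0
```

{"method": "step_arm", "body": {
  "motion": [
    [0, 0, 0, 0, 0, 0.3, 55],
    [0, 0, 0, 0, 0, 0.8, 55],
    [0, 0, 0, 0, 0, 0.8, 55],
    [0, 0, 0, 0.07, -0.45, 0.8, 55],
    [0, 0, 0, 0.15, -0.95, 0.6, 55],
    [0, 0, 0, 0.15, -0.95, 0, 55],
    [0, 0, 0, 0.15, -0.95, 0, 55],
    [0, 0, 0, 0.15, -0.95, 0, 55],
    [0, 0, 0, 0.15, -0.95, 0, 55],
    [0, 0, 0, 0.15, -0.95, 0, 55]
  ]
}}

```text
clock: 16.58
position: [0.4768, 0.012, 0.1156]
tool_rot: [0.989, 0.145, 0.0, 0.0]
force: [0.1, 0.2, -1.5]
gripper_width: 0.0641
gripper_force: 25.0
```

{"method": "step_arm", "body": {
  "motion": [
    [0, 0, 0, 0.15, -0.95, 0, 55],
    [0, 0, 0, 0.15, -0.95, 0, 55],
    [0, 0, 0, 0.15, -0.95, 0, 55],
    [0, 0, 0, 0.15, -0.95, 0, 55],
    [0, 0, 0, 0.15, -0.95, 0, 55],
    [0, 0, 0, 0.15, -0.95, 0, 55],
    [0, 0, 0, 0.15, -0.95, 0, 55],
    [0, 0, 0, 0.15, -0.95, 0, 55],
    [0, 0, 0, 0.15, -0.95, 0, 55],
    [0, 0, 0, 0.15, -0.95, 0, 55]
  ]
}}

```text
clock: 17.82
position: [0.5066, -0.1779, 0.1146]
tool_rot: [0.989, 0.145, 0.0, -0.0]
force: [0.9, 0.3, -0.7]
gripper_width: 0.0643
gripper_force: 25.0
```

{"method": "step_arm", "body": {
  "motion": [
    [0, 0, 0, 0.13, -0.87, 0, 55],
    [0, 0, 0, 0.13, -0.87, 0, 55],
    [0, 0, 0, 0.13, -0.87, 0, 55],
    [0, 0, 0, 0.13, -0.87, 0, 55],
    [0, 0, 0, 0.12, -0.8, 0, 55],
    [0, 0, 0, 0, 0, -0.5, 55],
    [0, 0, 0, 0, 0, -0.8, 55],
    [0, 0, 0, 0, 0, -0.6, 55],
    [0, 0, 0, 0, 0, -0.4, 55],
    [0, 0, 0, 0, 0, 0, 55]
  ]
}}

```text
clock: 19.08
position: [0.5187, -0.2616, 0.0676]
tool_rot: [0.989, 0.146, -0.001, -0.001]
force: [0.3, 0.4, -0.9]
gripper_width: 0.0646
gripper_force: 25.0
```

{"method": "step_arm", "body": {
  "motion": [
    [0, 0, 0, 0.06, -0.15, -0.1, 55],
    [0, 0, 0, 0, 0, -0.15, 55],
    [0, 0, 0, 0, 0, -0.1, 55],
    [0, 0, 0, 0, 0, -0.08, 55],
    [0, 0, 0, 0, 0, -0.05, 55],
    [0, 0, 0, 0, 0, 0, 55]
  ]
}}

```text
clock: 19.82
position: [0.5204, -0.2653, 0.0589]
tool_rot: [0.989, 0.145, -0.0, -0.0]
force: [0.4, -0.2, -1.6]
gripper_width: 0.0639
gripper_force: 25.0
```

{"method": "step_arm", "body": {
  "motion": [
    [0, 0, 0, 0, 0, -0.05, 55],
    [0, 0, 0, 0, 0, -0.05, 55],
    [0, 0, 0, 0, 0, 0, 55]
  ]
}}

```text
clock: 20.2
position: [0.5206, -0.2654, 0.0583]
tool_rot: [0.989, 0.145, -0.0, 0.0]
force: [-3.1, 2.1, 8.1]
gripper_width: 0.0641
gripper_force: 25.0
```

{"method": "step_arm", "body": {
  "motion": [
    [0, 0, 0, 0, 0, 0, 75],
    [0, 0, 0, 0, 0, 0, 85],
    [0, 0, 0, 0, 0, 0, 91.9],
    [0, 0, 0, 0, 0, 0.6, 91.9],
    [0, 0, 0, 0, 0, 0.9, 91.9],
    [0, 0, 0, 0, 0, 0.9, 91.9],
    [0, 0, 0, 0, 0, 0.9, 91.9],
    [0, 0, 0, 0.17, 0.95, 0.9, 91.9],
    [0, 0, 0, 0.17, 0.95, 0, 91.9],
    [0, 0, 0, 0.17, 0.95, 0, 91.9]
  ]
}}

```text
clock: 21.45
position: [0.5305, -0.2061, 0.1404]
tool_rot: [0.989, 0.146, -0.0, -0.0]
force: [0.3, 0.9, -0.7]
gripper_width: 0.0918
gripper_force: 0.0
```

{"method": "step_arm", "body": {
  "motion": [
    [0, 0, 0, 0.17, 0.95, 0, 91.9],
    [0, 0, 0, 0.17, 0.95, 0, 91.9],
    [0, 0, 0, 0.17, 0.95, 0, 91.9],
    [0, 0, 0, 0.17, 0.95, 0, 91.9],
    [0, 0, 0, 0.17, 0.95, 0, 91.9],
    [0, 0, 0, 0.17, 0.95, 0, 91.9],
    [0, 0, 0, 0.17, 0.95, 0, 91.9],
    [0, 0, 0, 0.17, 0.95, 0, 91.9],
    [0, 0, 0, 0.17, 0.95, 0, 91.9],
    [0, 0, 0, 0.17, 0.95, 0, 91.9]
  ]
}}

```text
clock: 22.7
position: [0.5649, -0.017, 0.141]
tool_rot: [0.989, 0.145, 0.0, 0.0]
force: [0.1, 0.6, 0.6]
gripper_width: 0.0919
gripper_force: 0.0
```

Run:
```python
from h import *
s=telemetry.state(); print(s['position'],s['gripper_width'])
for n in('top','scene'):
    w,_=masks(vision.grab_frame(n)); print(n,circ(n,w,proj(n,[.519,-.264,.067])[0],.067,.033,True),circ(n,w,proj(n,[.6305,-.2352,.075])[0],.075,.026,True))
```

```text
[ 0.56485829 -0.01703302  0.14099468] 0.09192737554155601
top (array([ 0.51831366, -0.26613366]), np.float64(0.03301339365919284)) (array([ 0.62920671, -0.23545486]), np.float64(0.02633828405769147))
scene (array([ 0.51985311, -0.2643426 ]), np.float64(0.03226862539397831)) (array([ 0.6310019 , -0.23424475]), np.float64(0.025407552553189713))
```

{"method": "step_arm", "body": {
  "motion": [
    [0, 0, 0, 0.155, 0.965, 0, 91.9],
    [0, 0, 0, 0.155, 0.965, 0, 91.9],
    [0, 0, 0, 0.155, 0.965, 0, 91.9],
    [0, 0, 0, 0.155, 0.965, 0, 91.9],
    [0, 0, 0, 0.155, 0.965, 0, 91.9],
    [0, 0, 0, 0.155, 0.965, 0, 91.9],
    [0, 0, 0, 0.155, 0.965, 0, 91.9],
    [0, 0, 0, 0.155, 0.965, 0, 91.9],
    [0, 0, 0, 0, 0, 0, 91.9],
    [0, 0, 0, 0, 0, -0.9, 91.9]
  ]
}}

```text
clock: 24.05
position: [0.5908, 0.1359, 0.1239]
tool_rot: [0.989, 0.145, 0.002, 0.0]
force: [0.3, -0.7, -0.3]
gripper_width: 0.0917
gripper_force: 0.0
```

{"method": "step_arm", "body": {
  "motion": [
    [0, 0, 0, 0, 0, -0.9, 91.9],
    [0, 0, 0, 0, 0, -0.9, 91.9],
    [0, 0, 0, 0, 0, -0.9, 91.9],
    [0, 0, 0, 0, 0, -0.85, 91.9],
    [0, 0, 0, 0, 0, 0, 60],
    [0, 0, 0, 0, 0, 0, 40],
    [0, 0, 0, 0, 0, 0, 40],
    [0, 0, 0, 0, 0, 0, 40],
    [0, 0, 0, 0, 0, 0, 40],
    [0, 0, 0, 0, 0, 0, 40]
  ]
}}

```text
clock: 25.3
position: [0.5899, 0.1362, 0.0526]
tool_rot: [0.989, 0.145, 0.001, -0.0]
force: [0.5, 1.3, 3.1]
gripper_width: 0.0508
gripper_force: 24.9
```

{"method": "step_arm", "body": {
  "motion": [
    [0, 0, 0, 0, 0, 0.3, 40],
    [0, 0, 0, 0, 0, 0.9, 40],
    [0, 0, 0, 0, 0, 0.9, 40],
    [0, 0, 0, 0, 0, 0.9, 40],
    [0, 0, 0, 0, 0, 0.9, 40],
    [0, 0, 0, 0.05, -0.45, 0.9, 40],
    [0, 0, 0, 0.1, -0.93, 0.6, 40],
    [0, 0, 0, 0.1, -0.93, 0, 40],
    [0, 0, 0, 0.1, -0.93, 0, 40],
    [0, 0, 0, 0.1, -0.93, 0, 40]
  ]
}}

```text
clock: 26.55
position: [0.598, 0.0511, 0.159]
tool_rot: [0.989, 0.145, -0.001, -0.0]
force: [-0.5, 0.6, -1.2]
gripper_width: 0.0507
gripper_force: 24.9
```

{"method": "step_arm", "body": {
  "motion": [
    [0, 0, 0, 0.1, -0.93, 0, 40],
    [0, 0, 0, 0.1, -0.93, 0, 40],
    [0, 0, 0, 0.1, -0.93, 0, 40],
    [0, 0, 0, 0.1, -0.93, 0, 40],
    [0, 0, 0, 0.1, -0.93, 0, 40],
    [0, 0, 0, 0.1, -0.93, 0, 40],
    [0, 0, 0, 0.1, -0.93, 0, 40],
    [0, 0, 0, 0.1, -0.93, 0, 40],
    [0, 0, 0, 0.1, -0.93, 0, 40],
    [0, 0, 0, 0.1, -0.93, 0, 40]
  ]
}}

```text
clock: 27.8
position: [0.6186, -0.1345, 0.16]
tool_rot: [0.989, 0.145, -0.0, 0.0]
force: [1.0, -0.6, -2.2]
gripper_width: 0.0505
gripper_force: 24.9
```

{"method": "step_arm", "body": {
  "motion": [
    [0, 0, 0, 0.1, -0.93, 0, 40],
    [0, 0, 0, 0.1, -0.93, 0, 40],
    [0, 0, 0, 0.1, -0.93, 0, 40],
    [0, 0, 0, 0.1, -0.93, 0, 40],
    [0, 0, 0, 0.1, -0.93, 0, 40],
    [0, 0, 0, 0, -0.4, 0, 40],
    [0, 0, 0, 0, 0, 0, 40],
    [0, 0, 0, 0, 0, 0, 40]
  ]
}}

```text
clock: 28.8
position: [0.6284, -0.2337, 0.1599]
tool_rot: [0.989, 0.146, -0.0, -0.0]
force: [0.2, -0.4, -1.8]
gripper_width: 0.0506
gripper_force: 24.9
```

{"method": "step_arm", "body": {
  "motion": [
    [0, 0, 0, 0.12, -0.1, 0, 40],
    [0, 0, 0, 0, 0, -0.3, 40],
    [0, 0, 0, 0, 0, -0.5, 40],
    [0, 0, 0, 0, 0, -0.5, 40],
    [0, 0, 0, 0, 0, -0.5, 40],
    [0, 0, 0, 0, 0, -0.4, 40],
    [0, 0, 0, 0, 0, -0.2, 40],
    [0, 0, 0, 0, 0, 0, 40],
    [0, 0, 0, 0, 0, 0, 40]
  ]
}}

```text
clock: 29.92
position: [0.6311, -0.2364, 0.1125]
tool_rot: [0.989, 0.145, 0.0, 0.0]
force: [-0.7, -0.6, -1.8]
gripper_width: 0.0505
gripper_force: 24.9
```

{"method": "step_arm", "body": {
  "motion": [
    [0, 0, 0, 0, 0, -0.15, 40],
    [0, 0, 0, 0, 0, -0.12, 40],
    [0, 0, 0, 0, 0, -0.08, 40],
    [0, 0, 0, 0, 0, -0.05, 40],
    [0, 0, 0, 0, 0, 0, 40]
  ]
}}

```text
clock: 30.55
position: [0.6309, -0.2363, 0.104]
tool_rot: [0.989, 0.145, 0.0, 0.0]
force: [-0.3, -0.8, -1.9]
gripper_width: 0.0507
gripper_force: 24.9
```

{"method": "step_arm", "body": {
  "motion": [
    [0, 0, 0, 0, 0, -0.05, 40],
    [0, 0, 0, 0, 0, -0.05, 40],
    [0, 0, 0, 0, 0, 0, 40]
  ]
}}

```text
clock: 30.92
position: [0.6315, -0.2368, 0.1036]
tool_rot: [0.989, 0.145, 0.001, 0.001]
force: [-0.5, 0.5, 5.1]
gripper_width: 0.0506
gripper_force: 25.0
```

{"method": "step_arm", "body": {
  "motion": [
    [0, 0, 0, 0, 0, 0, 60],
    [0, 0, 0, 0, 0, 0, 75],
    [0, 0, 0, 0, 0, 0, 91.9],
    [0, 0, 0, 0, 0, 0.6, 91.9],
    [0, 0, 0, 0, 0, 0.8, 91.9],
    [0, 0, 0, 0, 0, 0.9, 91.9],
    [0, 0, 0, 0, 0, 0.9, 91.9],
    [0, 0, 0, -0.2, 0.95, 0, 91.9],
    [0, 0, 0, -0.17, 0.95, 0, 91.9],
    [0, 0, 0, -0.17, 0.95, 0, 91.9]
  ]
}}

```text
clock: 32.17
position: [0.6191, -0.177, 0.1649]
tool_rot: [0.989, 0.146, -0.001, -0.001]
force: [0.2, 0.2, 0.4]
gripper_width: 0.0922
gripper_force: 0.0
```

{"method": "step_arm", "body": {
  "motion": [
    [0, 0, 0, -0.17, 0.95, 0, 91.9],
    [0, 0, 0, -0.17, 0.95, 0, 91.9],
    [0, 0, 0, -0.17, 0.95, 0, 91.9],
    [0, 0, 0, -0.17, 0.95, 0, 91.9],
    [0, 0, 0, -0.17, 0.95, 0, 91.9],
    [0, 0, 0, -0.17, 0.95, 0, 91.9],
    [0, 0, 0, -0.17, 0.95, 0, 91.9],
    [0, 0, 0, -0.17, 0.95, 0, 91.9],
    [0, 0, 0, -0.17, 0.95, 0, 91.9],
    [0, 0, 0, -0.17, 0.95, 0, 91.9]
  ]
}}

```text
clock: 33.42
position: [0.5858, 0.012, 0.166]
tool_rot: [0.989, 0.145, 0.0, 0.0]
force: [0.8, -0.1, 0.9]
gripper_width: 0.0918
gripper_force: 0.0
```

{"method": "step_arm", "body": {
  "motion": [
    [0, 0, 0, -0.17, 0.95, 0, 91.9],
    [0, 0, 0, -0.17, 0.95, 0, 91.9],
    [0, 0, 0, -0.17, 0.95, 0, 91.9],
    [0, 0, 0, -0.17, 0.95, 0, 91.9],
    [0, 0, 0, -0.17, 0.95, 0, 91.9],
    [0, 0, 0, -0.17, 0.95, 0, 91.9],
    [0, 0, 0, -0.17, 0.95, 0, 91.9],
    [0, 0, 0, -0.17, 0.95, 0, 91.9],
    [0, 0, 0, -0.17, 0.95, 0, 91.9],
    [0, 0, 0, -0.17, 0.95, 0, 91.9]
  ]
}}

```text
clock: 34.67
position: [0.5518, 0.202, 0.166]
tool_rot: [0.989, 0.145, 0.0, -0.0]
force: [-1.0, 0.1, 0.4]
gripper_width: 0.0915
gripper_force: 0.0
```

Run:
```python
from h import *
s=telemetry.state(); print(s['position'],s['gripper_width'],s['joint_positions'].round(2))
for n in('top','scene'):
    im=vision.grab_frame(n); w,_=masks(im); print(n,circ(n,w,proj(n,[.6305,-.2352,.117])[0],.117,.026,True),circ(n,w,proj(n,[.519,-.264,.067])[0],.067,.033,True))
cv2.imwrite('pics/s3.png',cv2.resize(im[240:440,100:300,::-1],None,fx=3,fy=3,interpolation=2))
```

```text
[0.55180688 0.2019939  0.16598701] 0.09152827822733325 [0.15 0.25 1.63 0.   1.27 1.42]
top (array([ 0.62944623, -0.23643752]), np.float64(0.026091160291345568)) (array([ 0.51833213, -0.2663959 ]), np.float64(0.03281628968219273))
scene (array([ 0.63155169, -0.2345732 ]), np.float64(0.025794611355314766)) (array([ 0.51988276, -0.26422414]), np.float64(0.032449092458762846))
```

View pics/s3.png

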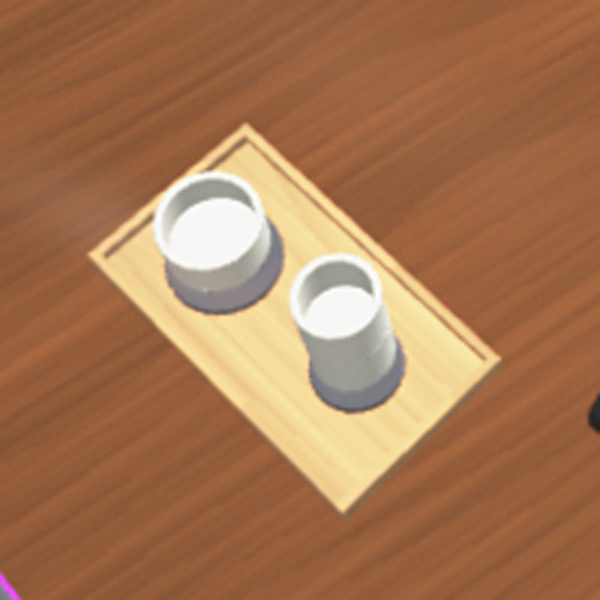

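The narrow stack is nested upright at (350,330) and the single wide cup sits seated at (212,240). Now the last wide cup.

{"method": "step_arm", "body": {
  "motion": [
    [0, 0, 0, -0.154, 0.93, 0, 91.9],
    [0, 0, 0, -0.154, 0.93, 0, 91.9],
    [0, 0, 0, -0.154, 0.93, 0, 91.9],
    [0, 0, 0, -0.154, 0.93, 0, 91.9],
    [0, 0, 0, -0.154, 0.93, 0, 91.9],
    [0, 0, 0, -0.154, 0.93, 0, 91.9],
    [0, 0, 0, -0.154, 0.93, 0, 91.9],
    [0, 0, 0, -0.154, 0.93, 0, 91.9],
    [0, 0, 0, -0.154, 0.93, 0, 91.9],
    [0, 0, 0, -0.154, 0.93, 0, 91.9]
  ]
}}

```text
clock: 36.02
position: [0.521, 0.3879, 0.1659]
tool_rot: [0.989, 0.145, -0.0, 0.0]
force: [0.7, -0.1, 0.1]
gripper_width: 0.0918
gripper_force: 0.0
```

{"method": "step_arm", "body": {
  "motion": [
    [0, 0, 0, -0.154, 0.93, 0, 91.9],
    [0, 0, 0, -0.154, 0.9, 0, 91.9],
    [0, 0, 0, 0, 0, 0, 91.9],
    [0, 0, 0, 0, 0, -0.9, 91.9],
    [0, 0, 0, 0, 0, -0.9, 91.9],
    [0, 0, 0, 0, 0, 0, 91.9]
  ]
}}

```text
clock: 36.78
position: [0.5135, 0.4218, 0.1265]
tool_rot: [0.989, 0.145, -0.003, 0.001]
force: [-0.3, 0.4, -0.3]
gripper_width: 0.0918
gripper_force: 0.0
```

{"method": "step_arm", "body": {
  "motion": [
    [0, 0, 0, 0.05, 0.12, -0.6, 91.9],
    [0, 0, 0, 0, 0, -0.9, 91.9],
    [0, 0, 0, 0, 0, -0.9, 91.9],
    [0, 0, 0, 0, 0, -0.9, 91.9],
    [0, 0, 0, 0, 0, -0.5, 91.9],
    [0, 0, 0, 0, 0, 0, 70],
    [0, 0, 0, 0, 0, 0, 55],
    [0, 0, 0, 0, 0, 0, 55],
    [0, 0, 0, 0, 0, 0, 55],
    [0, 0, 0, 0, 0, 0, 55]
  ]
}}

```text
clock: 38.02
position: [0.5167, 0.4261, 0.055]
tool_rot: [0.989, 0.145, 0.001, -0.0]
force: [0.2, 0.5, 4.0]
gripper_width: 0.064
gripper_force: 25.0
```

{"method": "step_arm", "body": {
  "motion": [
    [0, 0, 0, 0, 0, 0.3, 55],
    [0, 0, 0, 0, 0, 0.9, 55],
    [0, 0, 0, 0, 0, 0.9, 55],
    [0, 0, 0, 0, 0, 0.9, 55],
    [0, 0, 0, 0, 0, 0.9, 55],
    [0, 0, 0, 0, -0.4, 0.9, 55],
    [0, 0, 0, 0, -0.93, 0.7, 55],
    [0, 0, 0, 0, -0.93, 0, 55],
    [0, 0, 0, 0, -0.93, 0, 55],
    [0, 0, 0, 0, -0.93, 0, 55]
  ]
}}

```text
clock: 39.28
position: [0.5156, 0.3417, 0.1631]
tool_rot: [0.989, 0.145, -0.001, 0.0]
force: [0.3, 0.1, -1.8]
gripper_width: 0.0639
gripper_force: 25.0
```

{"method": "step_arm", "body": {
  "motion": [
    [0, 0, 0, 0, -0.93, 0, 55],
    [0, 0, 0, 0, -0.93, 0, 55],
    [0, 0, 0, 0, -0.93, 0, 55],
    [0, 0, 0, 0, -0.93, 0, 55],
    [0, 0, 0, 0, -0.93, 0, 55],
    [0, 0, 0, 0, -0.93, 0, 55],
    [0, 0, 0, 0, -0.93, 0, 55],
    [0, 0, 0, 0, -0.93, 0, 55],
    [0, 0, 0, 0, -0.93, 0, 55],
    [0, 0, 0, 0, -0.93, 0, 55]
  ]
}}

```text
clock: 40.52
position: [0.5161, 0.1561, 0.164]
tool_rot: [0.989, 0.145, 0.0, 0.0]
force: [0.5, -0.3, -1.1]
gripper_width: 0.064
gripper_force: 25.0
```

{"method": "step_arm", "body": {
  "motion": [
    [0, 0, 0, 0, -0.93, 0, 55],
    [0, 0, 0, 0, -0.93, 0, 55],
    [0, 0, 0, 0, -0.93, 0, 55],
    [0, 0, 0, 0, -0.93, 0, 55],
    [0, 0, 0, 0, -0.93, 0, 55],
    [0, 0, 0, 0, -0.93, 0, 55],
    [0, 0, 0, 0, -0.93, 0, 55],
    [0, 0, 0, 0, -0.93, 0, 55],
    [0, 0, 0, 0, -0.93, 0, 55],
    [0, 0, 0, 0, -0.93, 0, 55]
  ]
}}

```text
clock: 41.78
position: [0.5161, -0.0299, 0.164]
tool_rot: [0.989, 0.145, 0.0, 0.0]
force: [0.1, -0.6, -0.7]
gripper_width: 0.0641
gripper_force: 25.0
```

{"method": "step_arm", "body": {
  "motion": [
    [0, 0, 0, 0.01, -0.91, 0, 55],
    [0, 0, 0, 0.01, -0.91, 0, 55],
    [0, 0, 0, 0.01, -0.91, 0, 55],
    [0, 0, 0, 0.01, -0.91, 0, 55],
    [0, 0, 0, 0.01, -0.91, 0, 55],
    [0, 0, 0, 0.01, -0.91, 0, 55],
    [0, 0, 0, 0.01, -0.91, 0, 55],
    [0, 0, 0, 0.01, -0.91, 0, 55],
    [0, 0, 0, 0.01, -0.91, 0, 55],
    [0, 0, 0, 0.01, -0.91, 0, 55]
  ]
}}

```text
clock: 43.02
position: [0.5181, -0.2119, 0.164]
tool_rot: [0.989, 0.145, -0.0, -0.0]
force: [0.1, 0.6, -2.1]
gripper_width: 0.0643
gripper_force: 25.0
```

{"method": "step_arm", "body": {
  "motion": [
    [0, 0, 0, 0.02, -0.9, 0, 55],
    [0, 0, 0, 0.02, -0.9, 0, 55],
    [0, 0, 0, 0.02, -0.87, 0, 55],
    [0, 0, 0, 0, 0, -0.3, 55],
    [0, 0, 0, 0, 0, -0.6, 55],
    [0, 0, 0, 0, 0, -0.6, 55],
    [0, 0, 0, 0, 0, 0, 55],
    [0, 0, 0, 0, 0, 0, 55]
  ]
}}

```text
clock: 44.02
position: [0.5194, -0.2638, 0.134]
tool_rot: [0.989, 0.146, 0.0, -0.0]
force: [0.8, -0.5, -0.6]
gripper_width: 0.0639
gripper_force: 25.0
```

{"method": "step_arm", "body": {
  "motion": [
    [0, 0, 0, 0.05, -0.08, -0.3, 55],
    [0, 0, 0, 0, 0, -0.5, 55],
    [0, 0, 0, 0, 0, -0.4, 55],
    [0, 0, 0, 0, 0, -0.2, 55],
    [0, 0, 0, 0, 0, -0.1, 55],
    [0, 0, 0, 0, 0, -0.1, 55],
    [0, 0, 0, 0, 0, 0, 55]
  ]
}}

```text
clock: 44.9
position: [0.5203, -0.2657, 0.1021]
tool_rot: [0.989, 0.145, 0.0, 0.0]
force: [0.2, -0.9, -2.0]
gripper_width: 0.064
gripper_force: 25.0
```

{"method": "step_arm", "body": {
  "motion": [
    [0, 0, 0, 0, 0, -0.1, 55],
    [0, 0, 0, 0, 0, -0.08, 55],
    [0, 0, 0, 0, 0, -0.05, 55],
    [0, 0, 0, 0, 0, 0, 55]
  ]
}}

```text
clock: 45.4
position: [0.5204, -0.2657, 0.098]
tool_rot: [0.989, 0.145, 0.0, 0.0]
force: [-1.2, 0.5, 4.4]
gripper_width: 0.064
gripper_force: 25.0
```

Contact at the expected height, so I release and retreat.

{"method": "step_arm", "body": {
  "motion": [
    [0, 0, 0, 0, 0, 0, 75],
    [0, 0, 0, 0, 0, 0, 85],
    [0, 0, 0, 0, 0, 0, 91.9],
    [0, 0, 0, 0, 0, 0.6, 91.9],
    [0, 0, 0, 0, 0, 0.9, 91.9],
    [0, 0, 0, 0, 0, 0.9, 91.9],
    [0, 0, 0, 0, 0, 0.9, 91.9],
    [0, 0, 0, -0.5, 0.9, 0.9, 91.9],
    [0, 0, 0, -0.5, 0.9, 0, 91.9],
    [0, 0, 0, -0.5, 0.9, 0, 91.9]
  ]
}}

```text
clock: 46.65
position: [0.4903, -0.2114, 0.1829]
tool_rot: [0.989, 0.145, 0.001, 0.001]
force: [0.2, 1.2, -0.3]
gripper_width: 0.0922
gripper_force: 0.0
```

{"method": "step_arm", "body": {
  "motion": [
    [0, 0, 0, -0.3, 0.9, 0, 91.9],
    [0, 0, 0, -0.3, 0.9, 0, 91.9],
    [0, 0, 0, -0.3, 0.9, 0, 91.9],
    [0, 0, 0, -0.3, 0.9, 0, 91.9],
    [0, 0, 0, -0.3, 0.9, 0, 91.9],
    [0, 0, 0, -0.3, 0.9, 0, 91.9],
    [0, 0, 0, 0, 0.9, 0, 91.9],
    [0, 0, 0, 0, 0.5, 0, 91.9],
    [0, 0, 0, 0, 0, 0, 91.9],
    [0, 0, 0, 0, 0, 0, 91.9]
  ]
}}

```text
clock: 47.9
position: [0.4545, -0.076, 0.1815]
tool_rot: [0.989, 0.145, 0.0, 0.0]
force: [-0.3, -0.8, -0.8]
gripper_width: 0.092
gripper_force: 0.0
```

Run:
```python
from h import *
for n in('top','scene'):
    im=vision.grab_frame(n); w,_=masks(im); print(n,circ(n,w,proj(n,[.6305,-.2352,.117])[0],.117,.026,True),circ(n,w,proj(n,[.519,-.264,.101])[0],.101,.033,True))
cv2.imwrite('pics/s4.png',cv2.resize(im[120:440,100:480,::-1],None,fx=1.8,fy=1.8,interpolation=2))
```

```text
top (array([ 0.62949048, -0.2362407 ]), np.float64(0.026295697858168373)) (array([ 0.63292561, -0.24082742]), np.float64(0.026691080374601054))
scene (array([ 0.63157693, -0.2344907 ]), np.float64(0.025974591936165185)) (array([ 0.51852768, -0.26506379]), np.float64(0.032353316890828314))
```

View pics/s4.png

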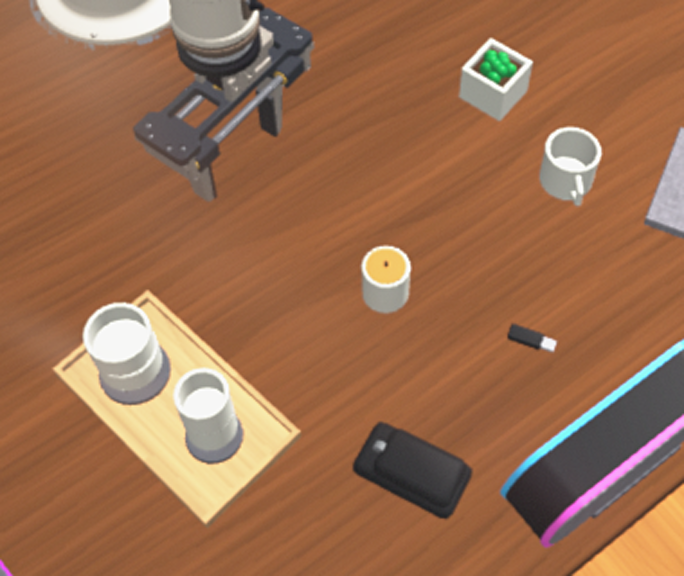

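Both stacks stand nested and upright at (123,350) and (208,415), and the look-alikes have not moved.

```bash
python3 -c "
from cell import manip
print(manip.hand_in())"
```

```text
the job is handed in; nothing more can be done
None
```

I handed the job in at about 48 s: both wide cups are nested in the large coaster and both narrow cups in the small one, upright and released, with the mug, planter and candle not touched. The hand-in gave no verdict; in the last camera check both stacks sat within about 2 mm of their coaster centres.

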